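# Put a beaker on the cup dryer and start it

## Task

Take the steel beaker lying in the wire cradle, turn it upside down and lower it over the dryer's peg (do not drop it on) until its rim rests flat on the dryer, and let go. Then slide the dryer's safety catch fully aside, and press the button it uncovered fully in to release the warm air. Leave the beaker seated and do not disturb the loaf, tin, basket or jar.

Things in the scene. Friction and masses are not known exactly. Their poses are not given: they have to be found in the camera images.
- dryer: Warm-air cup dryer, a heavy fixed low grey box with an aluminium top, 160 (x) x 340 (y) mm, top face 45 mm above the work surface. Origin: centre of its underside; z up. On its top stand the drying peg, at x 0, y +110 mm, and the button under its safety catch, at x 0, y -70 mm. It may stand left or right of the cradle, turned up to 0.25 rad either way about z.
- seat (a point): Point on the dryer's top face on the peg's axis, 45 mm above the work surface: the centre of the beaker's mouth comes here when it is seated.
- peg_tip (a point): Tip of the upright drying peg, 73 mm above the dryer's top. The peg is 46 mm in diameter for its lowest 12 mm, 32 mm at 30 mm, 22 mm at 60 mm and rounded to 16 mm at the tip.
- catch (a joint): Safety catch travel in m: 0 = button covered, 0.05 = fully aside at its stop (towards the dryer's -y, away from the peg). Starts between 0 and 0.006. It resists with about 2 N of friction and stays where it is left.
- catch_knob (a point): Centre of the top of the catch's round upright knob, 16 mm in diameter and 26 mm tall, standing on the middle of the catch: a steel plate 64 (dryer x) x 46 (dryer y) x 4 mm with its upper face 61.5 mm above the work surface (knob top 87.5 mm). The plate slides on two rails 12 mm high, 52 mm apart inside, running along the dryer's y.
- button (a joint): Button travel in m: 0 = out, 0.008 = fully in. It resists with about 3 N and stays where it is pushed.
- button_top (a point): Centre of the top of the round button, 30 mm in diameter, between the rails at dryer x 0, y -70 mm; top 56 mm above the work surface when out, 48 mm when fully in. The catch covers it until slid aside.
- cradle: Fixed wire draining cradle, 120 (x) x 60 (y) mm at its foot. Two parallel round rails, 10 mm thick, 40 mm between their centres, slope down at 0.40 rad along the cradle's +x, from about 67 mm (robot's side) to 24 mm above the work surface; a low cross bar at the lower end stops the beaker. Origin: centre of its underside. Turned up to 0.35 rad either way about z.
- beaker: Plain straight steel beaker, 58 mm outside diameter, 95 mm long, wall 2.5 mm, closed bottom 4 mm, inside diameter 53 mm, 0.1 to 0.2 kg. Origin: centre of the outside of its bottom; its z axis runs along the beaker from bottom to mouth. It starts lying in the cradle along the cradle's x, mouth away from the robot and sloping 0.40 rad downwards; its origin is then 33 mm towards the robot's side (-x) of the cradle's origin and 84 mm above the work surface.
- beaker_mouth (a point): Centre of the beaker's open mouth, in the plane of its rim, 95 mm from its origin.
- loaf_tin: Bystander: empty aluminium loaf tin, 108 x 196 x 70 mm, origin centre of underside.
- basket: Bystander: round brown proving basket, 160 mm across, 75 mm high, origin centre of underside.
- loaf: Bystander: brown loaf with seeds, 100 x 160 x 60 mm, origin centre of underside.
- jar: Bystander: glass jar with a steel cap, 72 mm across, 110 mm high, origin centre of underside.

How it is judged:
By the outcome, as a careful person would: the job done as asked, in the order asked, and still so for the second after the job is handed in, with the robot touching nothing.
It also fails if it takes over 58 s, if anything falls off the work surface, if the arm or the gripper's body presses on something with over 40 N, if the wrist force passes 120 N, or if a joint passes its speed limit or range.

## Robot

A 6-joint arm with a two-finger parallel gripper is mounted at the origin on the work surface. World frame = base frame: x ahead of the robot, y to its left, z up, the work surface at z = 0. Lengths are in m, angles in rad, forces in N, time in s.
With the tool pointing down it reaches from about 0.35 to 0.8 m from the base axis. Payload 7.3 kg.
Tool frame: the origin (TCP) lies between the finger pads; the fingertips stand 25 mm ahead of it and the grasp point (between the pads) lies 6 mm ahead of it (r.tip_extent is the distance from the TCP to the fingertips, in m); z points along the fingers, y is the direction in which the jaws open and shut (so a half turn about z gives the same grasp; the last joint's range is limited). The gripper opens to 85 mm and grips with 20 to 120 N. Pads are 22 mm wide; open, the fingers measure 114 mm over their backs; the gripper's body (76 mm by 85 mm) begins 54 mm behind the grasp point. The pads swing forward as they close: fully open they stand 13 mm farther back than shut.
Start: joints at [-1.294, 0.342, 1.524, -0, 1.275, -0.146], TCP at [0.215, -0.479, 0.256] pointing down, gripper open.
Joint ranges: [-2.53, 2.53], [-0.77, 2.02], [0.04, 2.7], [-1, 4.14], [0.28, 2.66], [-3.11, 3.11]. Speed limits (rad/s): [2.57, 2.57, 3.14, 3.14, 3.14, 3.14].

## Interface

Orientations are given as a unit quaternion [x, y, z, w].
In Python, from workcell import r, command_gripper, optics gives the robot as it stands. The module is installed in compiled form; this text tells all that it offers. Calls block until the motion is done:
- r.reach(position, orientation): joint-space move of the TCP to a pose.
- r.move_straight(position, orientation=None, speed=0.15, max_force=None): straight line of the TCP; orientation=None keeps the orientation; speed is the mean speed in m/s. With max_force (N) it stops when the force on the tool has changed by that much, and returns True; else False.
- r.movej(angles): joint-space move.
- command_gripper(opening, force=None): finger opening in m; force is the grip in N (None keeps the last); returns when the fingers have stopped.
- r.hold(seconds).
- r.solve_ik(position, orientation): joint angles nearest the present ones, or None.
- r.read_state(): the state.
- optics.get_image(name): name is "scene" or "top" or "wrist"; returns (picture, depth): 420x560x3 uint8, red, green, blue; 420x560 float32, m along the optical axis (not along the pixel's ray), 0 where there is no reading.
- optics.camera_model(name): a dict with "K" (3x3 intrinsics, pixels), "R" (3x3) and "t" (3): a world point X has camera coordinates R X + t; the wrist camera has in their place "tool_from_camera" (4x4, takes a point from camera to tool coordinates, whose origin is the TCP and whose axes are the flange's). Camera axes: x right, y down, z forward; pixel columns grow to the right and rows downward; lengths in m; the calibration is good to about 2 mm. A picture is of the moment at which its call begins: read the wrist's pose just before it. camera_model takes no time and is no camera call.
A pose or a line that the arm cannot do raises r.PlanningError and nothing moves.
- r.finish_job(): hands the job in, once; it reports no verdict.
The state is a dict: "time_s": time; "joint_positions": joint angles; "dq": joint speeds; "tau": joint torques, N m; "eef_pos": TCP position; "eef_rot": TCP orientation; "contact_force": force on the tool from outside, world axes, zero at the start; "torque": the same for the moment, N m; "grip_width": finger opening in m.
Only numpy, scipy, OpenCV 4.12 (cv2) and the standard library are available. Lean on these libraries where they do the work, as an engineer would, in place of code of your own. Each camera call takes 0.05 s, during which the arm holds its last target.

## Working session

There is one attempt and no reset: what is moved stays moved. The work goes in short steps, each a Python script; the robot and the scene stay as the last script left them, time stands still between calls to the robot, and variables do not carry over. Pictures are saved under pics/ and viewed, and the job is handed in when it is done.

```bash
mkdir -p pics; ls; python3 - <<'E'
from workcell import r, command_gripper, optics
import cv2, numpy as np
for n in ("scene","top"):
    im,d=optics.get_image(n); cv2.imwrite(f"pics/{n}0.png",im[:,:,::-1]); np.savez(f"{n}0.npz",im=im,d=d)
    m=optics.camera_model(n); print(n,m)
print(optics.camera_model("wrist"))
print(r.read_state())
E
```

```text
pics
scene {'K': array([[498.36352451,   0.        , 276.20418991],
       [  0.        , 498.36352451, 212.8748009 ],
       [  0.        ,   0.        ,   1.        ]]), 'R': array([[ 0.82785368,  0.56073858,  0.0151834 ],
       [ 0.41669081, -0.5966152 , -0.68587103],
       [-0.3755357 ,  0.57412764, -0.7275647 ]]), 't': array([-0.51746606, -0.19483328,  1.88088636])}
top {'K': array([[479.28245272,   0.        , 285.54506965],
       [  0.        , 479.28245272, 206.56098029],
       [  0.        ,   0.        ,   1.        ]]), 'R': array([[ 6.21243601e-03, -9.99980694e-01,  1.33829618e-04],
       [-9.87832658e-01, -6.15776299e-03, -1.55398588e-01],
       [ 1.55396412e-01,  8.33202517e-04, -9.87851842e-01]]), 't': array([-1.20901926e-03,  6.48222813e-01,  1.56378230e+00])}
{'K': array([[292.5586607 ,   0.        , 280.7199575 ],
       [  0.        , 292.5586607 , 205.04794458],
       [  0.        ,   0.        ,   1.        ]]), 'tool_from_camera': array([[ 6.05770777e-04, -9.65836662e-01, -2.59150873e-01,
         6.39666599e-02],
       [ 9.99999604e-01,  4.16234500e-04,
[... 198 characters left out ...]
.00000000e+00]])}
{'time_s': 0.1, 'joint_positions': array([-1.29399807e+00,  3.42636971e-01,  1.52489156e+00,  5.64802853e-06,
        1.27537447e+00, -1.45984103e-01]), 'dq': array([ 0.00030038, -0.00192256, -0.00075264,  0.00031332, -0.00025048,
       -0.00022046]), 'tau': array([ 2.53501887e-03, -4.34451020e+01, -2.46488160e+01, -8.19328784e-05,
        4.73296604e-03,  5.81151554e-06]), 'eef_pos': array([ 0.21535288, -0.47846653,  0.25571421]), 'eef_rot': array([ 9.77739926e-01,  2.09819465e-01, -4.01273146e-05, -6.53952766e-04]), 'contact_force': array([-0.62468984, -0.37128332, -0.40201259]), 'torque': array([ 0.00099616, -0.0158497 ,  0.03764899]), 'grip_width': 0.08519164208753047}
```

View pics/scene0.png

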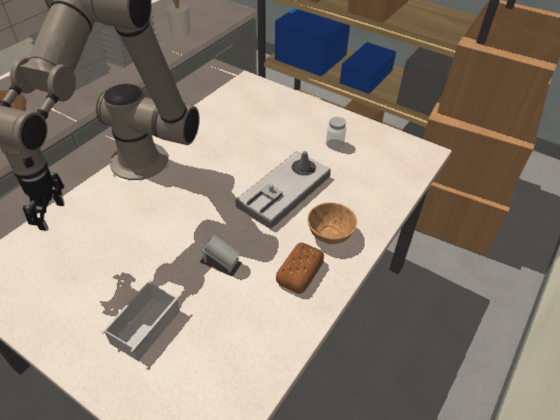

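View pics/top0.png

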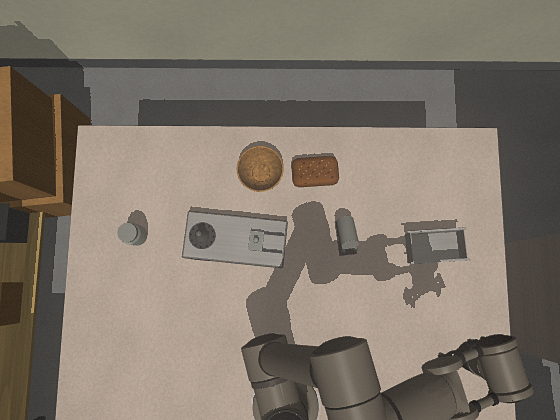

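Top view: dryer on the left (+y), with the peg at about (202,235) and the catch knob at about (258,240). The cradle with the beaker is at about (347,230), the tin at (437,243), the basket at (260,168), the loaf at (315,171) and the jar at (130,233). Next I measure from depth.

```bash
cat > h.py <<'E'
import numpy as np, cv2
from scipy.spatial.transform import Rotation as Rn
def cloud(im,d,K,R,t):
    v,u=np.mgrid[:d.shape[0],:d.shape[1]]
    P=np.stack([(u-K[0,2])/K[0,0]*d,(v-K[1,2])/K[1,1]*d,d],-1)
    W=(P-t)@R   # R^T (P - t)
    W[d<=0]=np.nan
    return W
E
python3 - <<'E'
from workcell import optics
from h import *
z=np.load("top0.npz"); m=optics.camera_model("top")
W=cloud(z['im'],z['d'],m['K'],m['R'],m['t'])
tab=W[300:340,120:220].reshape(-1,3); print("table z",np.nanmedian(tab[:,2]))
reg=W[195:280,170:300].reshape(-1,3)
top=reg[abs(reg[:,2]-.045)<.006]
rc=cv2.minAreaRect(top[:,:2].astype(np.float32)*1000); print("dryer",rc, len(top))
pg=W[215:255,185:220].reshape(-1,3); s=pg[pg[:,2]>.075]; print("peg",s[:,:2].mean(0),len(s),np.nanmax(pg[:,2]))
s=pg[(pg[:,2]>.05)];print("pegall",cv2.minEnclosingCircle(s[:,:2].astype(np.float32)*1000))
kn=W[225:255,245:275].reshape(-1,3); s=kn[kn[:,2]>.075]; print("knob",s.mean(0),len(s))
b=W[200:265,325:370].reshape(-1,3); s=b[b[:,2]>.055]; print("beaker",cv2.minAreaRect(s[:,:2].astype(np.float32)*1000),len(s),np.nanmax(s[:,2]))
for n,(a,bb,c,dd) in dict(loaf=(145,195,288,345),basket=(140,195,232,288),jar=(210,255,110,155),tin=(215,270,395,475)).items():
    q=W[a:bb,c:dd].reshape(-1,3); q=q[q[:,2]>.03]; print(n,cv2.minAreaRect(q[:,:2].astype(np.float32)*1000),np.nanmax(q[:,2]))
E
```

```text
table z 0.0002681957539130157
dryer ((539.9420776367188, 172.971923828125), (339.35430908203125, 159.72579956054688), 84.55558013916016) 3809
peg [0.54877234 0.27834315] 76 0.12382406857373221
pegall ((550.4832153320312, 278.5833435058594), 80.41649627685547)
knob [0.53214627 0.10102953 0.08745548] 19
beaker ((557.682861328125, -201.28173828125), (117.0321273803711, 58.06780242919922), 8.800946235656738) 573 0.11209899406570961
loaf ((775.1622314453125, -96.59426879882812), (102.3069076538086, 160.20582580566406), 4.659615993499756) 0.07229070774808674
basket ((774.1054077148438, 89.78052520751953), (157.63653564453125, 155.36676025390625), 1.4638646841049194) 0.08340834670477963
jar ((551.0189208984375, 510.40020751953125), (66.05474853515625, 67.26889038085938), 9.99465560913086) 0.12143840847006529
tin ((520.300048828125, -499.1146240234375), (108.60469818115234, 195.60157775878906), 3.658064126968384) 0.07970198721050119
```

```bash
python3 - <<'E'
from workcell import optics,r
from h import *
from scipy.optimize import least_squares
A=[]
for n in("top","scene"):
    z=np.load(n+"0.npz"); m=optics.camera_model(n)
    W=cloud(z['im'],z['d'],m['K'],m['R'],m['t']).reshape(-1,3)
    q=W[(abs(W[:,0]-.56)<.08)&(abs(W[:,1]+.2)<.06)]
    def f(p,q,full=False):
        c,s=np.cos(p[2]),np.sin(p[2])
        d=np.array([c*np.cos(.4),s*np.cos(.4),-np.sin(.4)]); o=np.array([p[0],p[1],.084])
        v=q-o; L=v@d; rad=np.linalg.norm(v-L[:,None]*d,axis=1)
        return (L,rad)
    p=np.array([.518,-.207,.154])
    for k in range(6):
        L,rad=f(p,q); s=q[(L>.005)&(L<.09)&(abs(rad-.029)<.01)&(q[:,2]>.05)]
        p=least_squares(lambda p:(f(p,s)[1]-.029),p,loss='soft_l1',f_scale=.002).x
    L,rad=f(p,q); ok=(abs(rad-.029)<.004)&(q[:,2]>.05); print(n,p,len(s),np.sqrt(np.mean((f(p,s)[1]-.029)**2)), "L range",np.percentile(L[ok],[1,5,95,99]))
    rm=(abs(rad-.029)<.004);print(np.histogram(L[rm],bins=np.arange(-.03,.13,.01)))
print(r.tip_extent)
E
```

```text
top [ 0.51729907 -0.20767877  0.13870848] 400 0.0026213555436353625 L range [-0.00712052  0.00087277  0.09155144  0.09488639]
(array([ 0,  0, 18, 66, 39, 43, 43, 41, 32, 39, 43, 37, 25,  0,  0]), array([-3.0000000e-02, -2.0000000e-02, -1.0000000e-02,  6.9388939e-18,
        1.0000000e-02,  2.0000000e-02,  3.0000000e-02,  4.0000000e-02,
        5.0000000e-02,  6.0000000e-02,  7.0000000e-02,  8.0000000e-02,
        9.0000000e-02,  1.0000000e-01,  1.1000000e-01,  1.2000000e-01]))
scene [ 0.52361744 -0.20581599  0.14359381] 556 0.0026285436800408883 L range [-0.00724215 -0.00143834  0.08556991  0.08970194]
(array([ 0,  1, 39, 59, 58, 61, 56, 63, 56, 59, 57, 62, 16,  0,  0]), array([-3.0000000e-02, -2.0000000e-02, -1.0000000e-02,  6.9388939e-18,
        1.0000000e-02,  2.0000000e-02,  3.0000000e-02,  4.0000000e-02,
        5.0000000e-02,  6.0000000e-02,  7.0000000e-02,  8.0000000e-02,
        9.0000000e-02,  1.0000000e-01,  1.1000000e-01,  1.2000000e-01]))
0.025
```

```bash
python3 - <<'E'
from workcell import r
from h import *
def tool(a,az,flip):
    # tool z: azimuth az, a below horizontal
    z=np.array([np.cos(a)*np.cos(az),np.cos(a)*np.sin(az),-np.sin(a)])
    y=np.array([-np.sin(az),np.cos(az),0])*(1 if flip else -1)
    return Rn.from_matrix(np.c_[np.cross(y,z),y,z]).as_quat(),z
d4=.4
for a in np.deg2rad([23,30,40,50]):
  for flip in(0,1):
    q,z=tool(a,.154,flip)
    g=np.array([.518,-.207,.084])+.022*np.array([np.cos(.4)*np.cos(.154),np.cos(.4)*np.sin(.154),-np.sin(.4)])
    print(np.rad2deg(a),flip,[ (None if (s:=r.solve_ik(g-z*b,q)) is None else np.round(s,2)) for b in(.006,.08)])
E
```

```text
23.0 0 [array([-0.95,  0.81,  2.24,  2.  ,  1.13, -1.47]), array([-1.14,  0.73,  2.34,  1.82,  1.15, -1.49])]
23.0 1 [array([-0.95,  0.81,  2.24,  2.  ,  1.13,  1.67]), array([-1.14,  0.73,  2.34,  1.82,  1.15,  1.65])]
29.999999999999996 0 [array([-0.91,  0.72,  2.21,  1.96,  0.96, -1.35]), array([-1.08,  0.6 ,  2.31,  1.77,  0.99, -1.31])]
29.999999999999996 1 [array([-0.91,  0.72,  2.21,  1.96,  0.96,  1.8 ]), array([-1.08,  0.6 ,  2.31,  1.77,  0.99,  1.83])]
40.0 0 [array([-0.84,  0.62,  2.15,  1.81,  0.72, -1.09]), array([-0.98,  0.47,  2.23,  1.6 ,  0.77, -0.97])]
40.0 1 [array([-0.84,  0.62,  2.15,  1.81,  0.72,  2.05]), array([-0.98,  0.47,  2.23,  1.6 ,  0.77,  2.17])]
50.0 0 [array([-0.77,  0.55,  2.07,  1.49,  0.54, -0.69]), array([-0.87,  0.39,  2.12,  1.25,  0.62, -0.51])]
50.0 1 [array([-0.77,  0.55,  2.07,  1.49,  0.54,  2.45]), array([-0.87,  0.39,  2.12,  1.25,  0.62,  2.63])]
```

```bash
cat >> h.py <<'E'
def fk(q,p,full=False):
    h,s,L2,e,L3,L4=p
    Rz=lambda a:Rn.from_euler('z',a); Ry=lambda a:Rn.from_euler('y',a)
    R=Rz(q[0]); P=[np.array([0,0,h])+R.apply([s,0,0])]
    R=R*Ry(q[1]); P.append(P[-1]+R.apply([0,0,L2]))
    R=R*Ry(q[2]); P.append(P[-1]+R.apply([e,0,L3]))
    R=R*Rz(q[3])*Ry(q[4]); P.append(P[-1]+R.apply([0,0,L4]))
    R=R*Rz(q[5])
    return (P,R) 
E
python3 - <<'E'
from workcell import r
from h import *
from scipy.optimize import least_squares
rng=np.random.default_rng(0); D=[]
while len(D)<60:
    R=Rn.from_euler('xyz',[np.pi+rng.normal()*.5,rng.normal()*.5,rng.normal()]); p=[rng.uniform(.3,.6),rng.uniform(-.4,.2),rng.uniform(.1,.4)]
    s=r.solve_ik(p,R.as_quat())
    if s is not None: D.append((s,p,R))
f=lambda x:np.concatenate([fk(s,x)[0][-1]-p for s,p,_ in D])
o=least_squares(f,[.3,0,.4,0,.4,.2]); print(o.x,abs(o.fun).max())
s,p,R=D[0];print(fk(s,o.x)[1].as_quat(),R.as_quat())
np.save("fk.npy",o.x)
E
```

```text
[ 0.22519104 -0.00628124  0.52070016  0.04743617  0.38412648  0.30391407] 0.08404764131405223
[ 0.44719624  0.89327469  0.04358715 -0.01326731] [ 0.94785608  0.31542509  0.02143937 -0.04020217]
```

```bash
cat >> h.py <<'E'
def fk2(q,p,sg=(1,1)):
    h,s,L2,e,L3,L4,oy,o6=p
    Rz=lambda a:Rn.from_euler('z',a); Ry=lambda a:Rn.from_euler('y',a)
    R=Rz(q[0]); P=[np.array([0,0,h])+R.apply([s,oy,0])]
    R=R*Ry(q[1]); P.append(P[-1]+R.apply([0,0,L2]))
    R=R*Ry(q[2]); P.append(P[-1]+R.apply([e,0,L3]))
    R=R*Rz(sg[0]*q[3])*Ry(q[4]); P.append(P[-1]+R.apply([0,0,L4]))
    R=R*Rz(sg[1]*q[5]+o6)
    return (P,R)
E
python3 - <<'E'
from workcell import r
from h import *
from scipy.optimize import least_squares
rng=np.random.default_rng(0); D=[]
while len(D)<60:
    R=Rn.from_euler('xyz',[np.pi+rng.normal()*.5,rng.normal()*.5,rng.normal()]); p=[rng.uniform(.3,.6),rng.uniform(-.4,.2),rng.uniform(.1,.4)]
    s=r.solve_ik(p,R.as_quat())
    if s is not None: D.append((s,p,R))
for sg in [(1,1),(1,-1),(-1,1),(-1,-1)]:
  for o6 in (0,1.57,3.14,-1.57):
    f=lambda x:np.concatenate([np.r_[fk2(s,x,sg)[0][-1]-p,.3*(fk2(s,x,sg)[1]*R.inv()).as_rotvec()] for s,p,R in D])
    o=least_squares(f,[.3,0,.4,0,.4,.2,0,o6]); print(sg,o.x,abs(o.fun).max())
    if abs(o.fun).max()<.01: np.save("fk.npy",np.r_[o.x,sg])
E
```

```text
(1, 1) [2.22900000e-01 3.82699270e-17 5.06200000e-01 4.65000000e-02
 3.79600000e-01 2.88500000e-01 7.64000000e-02 1.57079633e+00] 5.551115123125783e-16
(1, 1) [2.22900000e-01 2.09905317e-10 5.06200000e-01 4.65000004e-02
 3.79600000e-01 2.88500000e-01 7.64000000e-02 1.57079633e+00] 4.3733511256860425e-10
(1, 1) [2.22900000e-01 2.09905216e-10 5.06200000e-01 4.65000004e-02
 3.79600000e-01 2.88500000e-01 7.64000000e-02 1.57079633e+00] 4.373351680797555e-10
(1, 1) [2.22900000e-01 6.65190442e-17 5.06200000e-01 4.65000000e-02
 3.79600000e-01 2.88500000e-01 7.64000000e-02 1.57079633e+00] 4.996003610813204e-16
(1, -1) [ 2.22900000e-01  1.00559330e-16  5.06200000e-01  4.65000000e-02
  3.79600000e-01  2.88500000e-01  7.64000000e-02 -1.27588111e+00] 0.8327960538850295
(1, -1) [2.22900000e-01 2.09905321e-10 5.06200000e-01 4.65000004e-02
 3.79600000e-01 2.88500000e-01 7.64000000e-02 1.65627202e+00] 0.8076046893047217
(1, -1) [2.22900000e-01 2.09905314e-10 5.06200000e-01 4.65000004e-02
 3.79600000e-01 2.88500000e-01 7.64000000e-02 3.12234860e+00] 0.8940595187937119
(1, -1) [ 2.22900000e-01  3.06872
[... 428 characters left out ...]
929  0.28976091 -0.0174304
  0.08924717  1.655496  ] 0.6659688738914423
(-1, 1) [ 0.17742871  0.12466683  0.21840848  0.0279193   0.28976091 -0.0174304
  0.08924717 -4.6276911 ] 0.6659690675252935
(-1, -1) [ 0.17742871  0.12466683  0.21840848  0.02791929  0.28976091 -0.0174304
  0.08924717 -1.28721228] 0.8236547934514602
(-1, -1) [ 0.17742871  0.12466683  0.21840848  0.02791929  0.28976091 -0.0174304
  0.08924717  1.42971061] 0.8852068844180688
(-1, -1) [ 0.17742871  0.12466683  0.21840847  0.02791929  0.28976091 -0.0174304
  0.08924717  3.16477815] 0.9156449112232797
(-1, -1) [ 0.17742871  0.12466683  0.21840847  0.02791929  0.28976091 -0.0174304
  0.08924717 -1.28723492] 0.8236484706808223
```

```bash
cat >> h.py <<'E'
PF=np.load('fk.npy')
def FK(q): return fk2(q,PF[:8])
def tool(a,az,flip=0):
    z=np.array([np.cos(a)*np.cos(az),np.cos(a)*np.sin(az),-np.sin(a)])
    y=np.array([-np.sin(az),np.cos(az),0])*(1 if flip else -1)
    return Rn.from_matrix(np.c_[np.cross(y,z),y,z]).as_quat(),z
def minz(qa,qb,n=21):
    out=[]
    for t in np.linspace(0,1,n):
        P,R=FK(np.array(qa)+(np.array(qb)-qa)*t); z=R.apply([0,0,1])
        out.append(np.r_[P[-1]+z*.025,P[2][2]])
    return np.array(out)
E
python3 - <<'E'
from workcell import r
from h import *
q0=r.read_state()["joint_positions"]
q,z=tool(.4,.141)
o=np.array([.518,-.207,.084])
s=r.solve_ik(o+z*(.022-.006-.11),q); print(s); print(np.round(minz(q0,s)[::2],3))
E
```

```text
[-1.23897875  0.68564225  2.39391355  1.73539331  1.15982551 -1.50434668]
[[ 0.215 -0.478  0.231  0.544]
 [ 0.257 -0.427  0.19   0.497]
 [ 0.297 -0.376  0.161  0.452]
 [ 0.333 -0.33   0.145  0.41 ]
 [ 0.367 -0.29   0.136  0.372]
 [ 0.396 -0.259  0.134  0.337]
 [ 0.421 -0.236  0.134  0.306]
 [ 0.44  -0.222  0.134  0.281]
 [ 0.453 -0.216  0.131  0.26 ]
 [ 0.458 -0.214  0.123  0.244]
 [ 0.455 -0.216  0.111  0.233]]
```

```bash
python3 - <<'E'
from workcell import r, optics
from h import *
q,z=tool(.4,.141)
o=np.array([.518,-.207,.084])
r.reach(o+z*(.022-.006-.12),q)
st=r.read_state(); im,d=optics.get_image("wrist")
cv2.imwrite("pics/w1.png",im[:,:,::-1]); np.savez("w1.npz",im=im,d=d,p=st["eef_pos"],q=st["eef_rot"])
print(st["time_s"],st["eef_pos"]-(o+z*(.022-.006-.12)),st["contact_force"])
im,d=optics.get_image("scene");cv2.imwrite("pics/s1.png",im[:,:,::-1])
E
```

```text
1.6083 [ 0.00017936 -0.00057712  0.0001387 ] [-0.29935515 -0.09215573 -0.07530574]
```

View pics/w1.png

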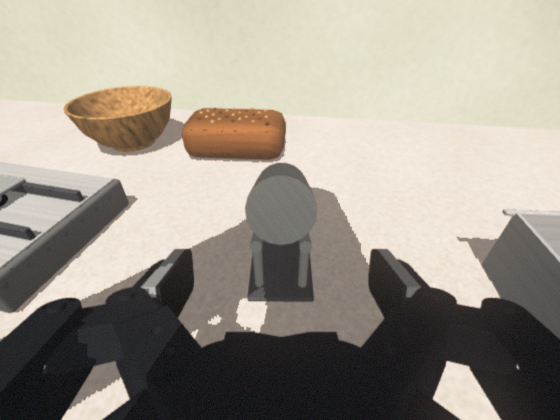

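View pics/s1.png

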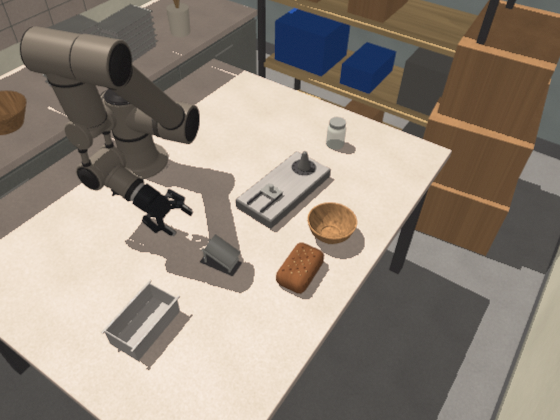

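Wrist view: the beaker's bottom disc is centred near (281,210), the cradle rails are below it and the fingers straddle it. Measuring the disc.

```bash
python3 - <<'E'
from workcell import optics
from h import *
z=np.load("w1.npz"); m=optics.camera_model("wrist"); K=m["K"]; T=m["tool_from_camera"]
d=z["d"]; v,u=np.mgrid[:420,:560]
P=np.stack([(u-K[0,2])/K[0,0]*d,(v-K[1,2])/K[1,1]*d,d],-1)@T[:3,:3].T+T[:3,3]
q=P[165:250,240:325].reshape(-1,3)
print("tool z median",np.median(P[200:220,270:290,2]))
zm=np.median(P[200:220,270:290,2])
s=q[abs(q[:,2]-zm)<.004]; print(len(s),s.min(0),s.max(0),cv2.minEnclosingCircle(s[:,:2].astype(np.float32)*1000))
# plane tilt
A=np.c_[s[:,:2],np.ones(len(s))]; print("plane",np.linalg.lstsq(A,s[:,2],rcond=None)[0])
print("expected z", .12-.022+.006)
E
```

```text
tool z median 0.1053431601106902
4006 [-0.03484195 -0.0288185   0.10150327] [0.02768353 0.02811656 0.10921613] ((-5.018995761871338, -1.709723711013794), 33.3051643371582)
plane [ 0.011362   -0.00704647  0.10536873]
expected z 0.10400000000000001
```

```bash
python3 - <<'E'
from workcell import r, optics, command_gripper
from h import *
q,z=tool(.4,.141)
st=r.read_state()
tgt=st["eef_pos"]+z*.1215+np.array([0,0,-.0005])
print(r.move_straight(tgt,q,speed=.1,max_force=8))
print(command_gripper(0,force=45))
st=r.read_state(); print(st["time_s"],st["eef_pos"]-tgt,st["grip_width"],st["contact_force"])
r.move_straight(tgt+[0,0,.12],speed=.12)
st=r.read_state(); print(st["time_s"],st["grip_width"],st["contact_force"],st["torque"])
im,d=optics.get_image("wrist")
cv2.imwrite("pics/w2.png",im[:,:,::-1]); np.savez("w2.npz",im=im,d=d,p=st["eef_pos"],q=st["eef_rot"])
im,d=optics.get_image("scene");cv2.imwrite("pics/s2.png",im[:,:,::-1])
E
```

```text
False
False
3.4417 [-0.00035267 -0.00021526  0.00032343] 0.05788605042527994 [-5.38902667 -0.05209542  3.1976317 ]
4.5917 0.058094301552459274 [ 0.04313319  0.6409022  -1.38309594] [-0.08034821  0.62910359 -0.0192511 ]
```

View pics/w2.png

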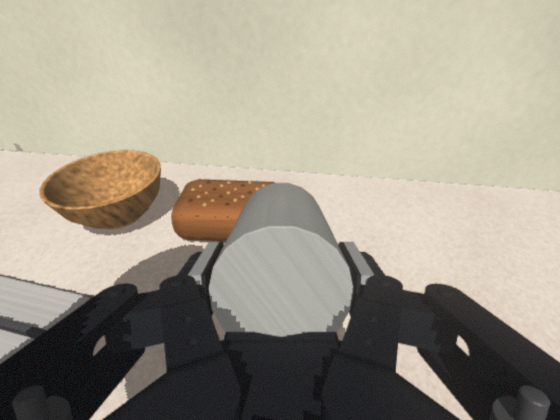

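View pics/s2.png

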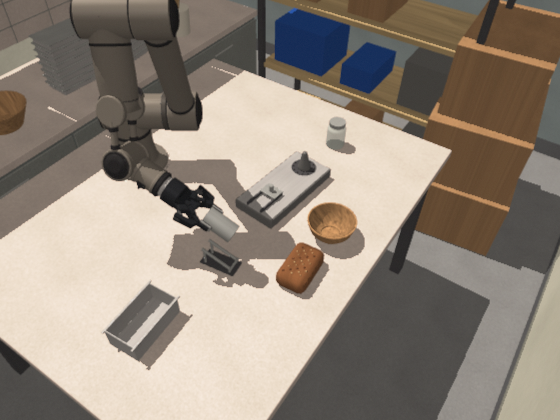

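The beaker is held between the pads, its bottom disc centred near (281,275). Next I fit its pose in the tool frame.

```bash
cat >> h.py <<'E'
def wcloud(d,m):
    K=m["K"];T=m["tool_from_camera"]; v,u=np.mgrid[:420,:560]
    return np.stack([(u-K[0,2])/K[0,0]*d,(v-K[1,2])/K[1,1]*d,d],-1)@T[:3,:3].T+T[:3,3]
E
python3 - <<'E'
from workcell import optics,r
from h import *
from scipy.optimize import least_squares
z=np.load("w2.npz"); P=wcloud(z["d"],optics.camera_model("wrist"))
zm=np.median(P[255:290,260:300,2]); q=P[220:345,205:358].reshape(-1,3)
s=q[abs(q[:,2]-zm)<.004]; print("bottom z",zm,s.min(0),s.max(0)); A=np.c_[s[:,:2],np.ones(len(s))]; c,_,_,_=np.linalg.lstsq(A,s[:,2],rcond=None); print("plane",c,np.std(A@c-s[:,2]))
# side
q=P[180:240,235:330].reshape(-1,3); s=q[(q[:,2]>zm+.006)&(q[:,2]<zm+.093)&(abs(q[:,1])<.032)]
def res(p):
    d=np.array([p[2],p[3],1]);d/=np.linalg.norm(d); v=s-[p[0],p[1],zm]; v=v-(v@d)[:,None]*d
    return np.linalg.norm(v,axis=1)-.029
o=least_squares(res,[0,0,0,0],loss='soft_l1',f_scale=.001); print("side",o.x,len(s),np.std(res(o.x)),s[:,2].max())
E
```

```text
bottom z -0.015356664467448586 [-0.02016849 -0.0304603  -0.01918136] [ 0.02872987  0.03065206 -0.01136064]
plane [ 0.01728482 -0.004746   -0.0154225 ] 0.0007363540241885788
side [-0.00060419 -0.00018109 -0.01335019  0.00446559] 2987 0.00018041662390048637 0.07758394219230311
```

```bash
python3 - <<'E'
from workcell import r
from h import *
q0=r.read_state()["joint_positions"]; print(q0)
S=np.array([.5504,.2825,.045])
for az in (0.,.3,.47,.8):
    q,z=tool(np.pi/2,az); x=np.array([np.cos(az),np.sin(az),0])
    for p in (S-x*.11+[0,0,.275],S+[0,0,.08]):
        s=r.solve_ik(p,q); print(az,None if s is None else np.round(s,2))
    s=r.solve_ik(S-x*.11+[0,0,.275],q)
    out=[]
    for t in np.linspace(0,1,11):
        P,R=FK(q0+(s-q0)*t); out.append(np.r_[P[-1],P[-1]+R.apply([0,0,.08]),P[2][2]])
    print(np.round(out,2)) if az in(0.3,) else 0
E
```

```text
[-0.94184874  0.48178342  2.21577026  1.83698346  1.00314547 -1.10240597]
0.0 [ 0.42  0.3   1.41 -0.    1.43  1.99]
0.0 [ 0.35  0.63  1.42 -0.    1.09  1.92]
0.3 [ 0.36  0.27  1.45 -0.    1.42  1.63]
0.3 [ 0.35  0.63  1.42 -0.    1.09  1.62]
[[ 0.53 -0.21  0.2   0.61 -0.19  0.16  0.31]
 [ 0.56 -0.12  0.21  0.63 -0.09  0.18  0.33]
 [ 0.57 -0.04  0.23  0.63  0.01  0.19  0.35]
 [ 0.56  0.04  0.23  0.6   0.09  0.19  0.37]
 [ 0.54  0.1   0.24  0.57  0.16  0.19  0.4 ]
 [ 0.51  0.15  0.24  0.52  0.21  0.19  0.43]
 [ 0.49  0.19  0.24  0.49  0.24  0.18  0.46]
 [ 0.47  0.21  0.25  0.46  0.25  0.18  0.5 ]
 [ 0.45  0.22  0.26  0.44  0.25  0.19  0.53]
 [ 0.45  0.24  0.29  0.44  0.25  0.21  0.57]
 [ 0.45  0.25  0.32  0.45  0.25  0.24  0.61]]
0.47 [0.32 0.27 1.45 0.   1.42 1.43]
0.47 [ 0.35  0.63  1.42 -0.    1.09  1.45]
0.8 [0.26 0.28 1.43 0.   1.43 1.03]
0.8 [0.35 0.63 1.42 0.   1.09 1.12]
```

```bash
python3 - <<'E'
from workcell import r, optics
from h import *
S=np.array([.5504,.2825,.045]); az=.3
q,z=tool(np.pi/2,az); x=np.array([np.cos(az),np.sin(az),0])
r.reach(S-x*.11+[0,0,.275],q); r.hold(.3)
st=r.read_state(); im,d=optics.get_image("wrist")
cv2.imwrite("pics/w3.png",im[:,:,::-1]); np.savez("w3.npz",im=im,d=d,p=st["eef_pos"],q=st["eef_rot"])
print(st["time_s"],st["grip_width"],st["contact_force"])
E
```

```text
7.3167 0.05774015443866388 [-0.62029878 -1.2450642  -1.53086376]
```

View pics/w3.png

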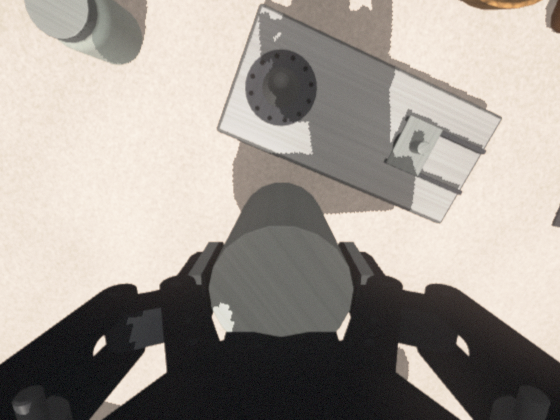

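Wrist view: the whole dryer top is visible, with the peg flange near (281,87) and the catch knob near (418,143). The beaker hangs mouth-down near (281,275).

```bash
python3 - <<'E'
from workcell import optics,r
from h import *
from scipy.optimize import least_squares
z=np.load("w3.npz"); P=wcloud(z["d"],optics.camera_model("wrist"))
W=Rn.from_quat(z["q"]).apply(P.reshape(-1,3)).reshape(P.shape)+z["p"]
print("table",np.nanmedian(W[240:280,60:120,2]))
q=W[0:225,215:505].reshape(-1,3); s=q[abs(q[:,2]-.045)<.006]
rc=cv2.minAreaRect(s[:,:2].astype(np.float32)*1000); print(rc)
th=np.deg2rad(rc[2]); print("top z",np.median(s[:,2]))
pq=W[40:135,240:325].reshape(-1,3); pq=pq[(pq[:,2]>.052)]
print(len(pq),pq.max(0))
hz=np.array([0,.012,.0121,.030,.060,.070,.073]); hr=np.array([.023,.023,.023,.016,.011,.009,.006])
zt=np.median(s[:,2])
t=pq[(pq[:,2]>zt+.014)&(pq[:,2]<zt+.066)]
o=least_squares(lambda p:np.hypot(t[:,0]-p[0],t[:,1]-p[1])-np.interp(t[:,2]-zt-p[2],hz,hr),[.55,.2825,0],loss='soft_l1',f_scale=.001); print("peg",o.x,len(t),np.std(o.fun))
tp=pq[pq[:,2]>zt+.068]; print("tip",tp.mean(0),len(tp))
# flange: dark pixels
g=z["im"].max(2)[30:140,235:330]<75
f=W[30:140,235:330][g]; f=f[abs(f[:,2]-zt)<.008]; print("flange z",np.median(f[:,2]),cv2.minAreaRect(f[:,:2].astype(np.float32)*1000), cv2.minEnclosingCircle(f[:,:2].astype(np.float32)*1000))
k=W[105:185,385:445].reshape(-1,3); k=k[k[:,2]>.075]; print("knob",k.mean(0),len(k))
E
```

```text
table -0.00048245589761561347
((594.3785400390625, 167.67088317871094), (339.9676818847656, 270.50946044921875), 84.69530487060547)
top z 0.04464997609680621
1216 [0.57229469 0.30506434 0.43688419]
peg [ 0.5500083   0.28254497 -0.00075989] 849 0.0002882881827020958
tip [0.54451963 0.28079929 0.15371165] 259
flange z 0.045135225386309874 ((553.5517578125, 280.0882263183594), (82.30825805664062, 82.59265899658203), 9.388065338134766) ((552.3411254882812, 280.4555969238281), 43.5535774230957)
knob [0.52989704 0.11938073 0.11968866] 213
```

```bash
python3 - <<'E'
from workcell import optics,r
from h import *
from scipy.optimize import least_squares
z=np.load("w3.npz"); P=wcloud(z["d"],optics.camera_model("wrist"))
zm=np.median(P[255:290,260:300,2])
q=P[180:240,235:330].reshape(-1,3); s=q[(q[:,2]>zm+.006)&(q[:,2]<zm+.093)&(abs(q[:,1])<.032)]
def res(p):
    d=np.array([p[2],p[3],1]);d/=np.linalg.norm(d); v=s-[p[0],p[1],zm]; v=v-(v@d)[:,None]*d
    return np.linalg.norm(v,axis=1)-.029
o=least_squares(res,[0,0,0,0],loss='soft_l1',f_scale=.001); print("side",o.x,zm)
sx,sy=-.010,.003
d=np.array([sx,sy,1]); d/=np.linalg.norm(d)
q,_=tool(np.pi/2,.3); R0=Rn.from_quat(q)
dw=R0.apply(d); fix,_=Rn.align_vectors([[0,0,-1]],[dw]); R=fix*R0
mouth=np.array([-.0004,-.0002,-.0154])+d*.095
S=np.array([.5501,.2825,.045])
tcp=lambda h:S+[0,0,h]-R.apply(mouth)
print(tcp(0),R.apply(d))
r.move_straight(tcp(.13),R.as_quat(),speed=.12)
r.move_straight(tcp(.08),speed=.1,max_force=6); r.hold(.3)
st=r.read_state(); print(st["time_s"],st["eef_pos"]-tcp(.08),st["contact_force"])
np.savez("seat.npz",tcp0=tcp(0),q=R.as_quat())
for n in("wrist","scene","top"):
    im,_=optics.get_image(n)
    if n=="scene": im=cv2.resize(im[110:250,200:380],None,fx=4,fy=4)
    if n=="top": im=cv2.resize(im[180:290,150:320],None,fx=4,fy=4)
    cv2.imwrite(f"pics/{n}4.png",im[:,:,::-1])
E
```

```text
side [-0.00087783 -0.00033011 -0.01214279  0.00535374] -0.01369514339614885
[0.55067469 0.28251677 0.12460424] [ 1.23803441e-18  1.36491006e-18 -1.00000000e+00]
9.5333 [1.87744851e-04 9.38146391e-05 5.71567888e-04] [ 0.33263506 -0.08572345 -0.98581499]
```

View pics/scene4.png

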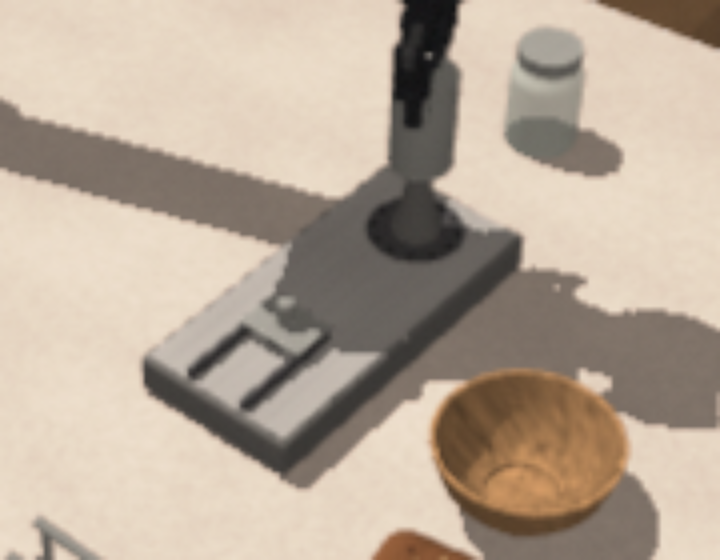

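View pics/wrist4.png

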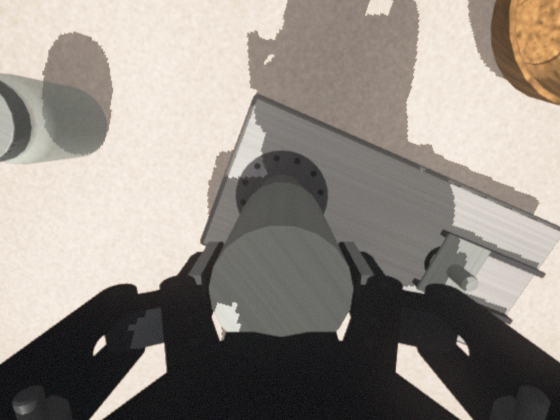

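The beaker is centred over the peg in both views. Lowering under force guard.

```bash
python3 - <<'E'
from workcell import optics,r
from h import *
s=np.load("seat.npz"); t=s["tcp0"]
def go(h,v,f):
    x=r.move_straight(t+[0,0,h],s["q"],speed=v,max_force=f); st=r.read_state(); print(h,x,round(st["time_s"],2),np.round(1e3*(st["eef_pos"]-t),2),np.round(st["contact_force"],2),st["grip_width"]); return x
if not go(.02,.05,6):
  if not go(.006,.04,6):
    go(-.006,.012,5)
im,_=optics.get_image("scene"); im=cv2.resize(im[110:250,200:380],None,fx=4,fy=4); cv2.imwrite("pics/s5.png",im[:,:,::-1])
E
```

```text
0.02 False 11.03 [ 0.2   0.08 20.41] [-0.32 -0.75 -1.78] 0.05790631640495732
0.006 False 11.53 [-0.12 -0.03  5.65] [ 0.18  0.36 -0.71] 0.05788489504027473
-0.006 True 12.09 [ 0.08 -0.01  1.18] [-1.06  0.02  5.27] 0.057663542301410506
```

View pics/s5.png

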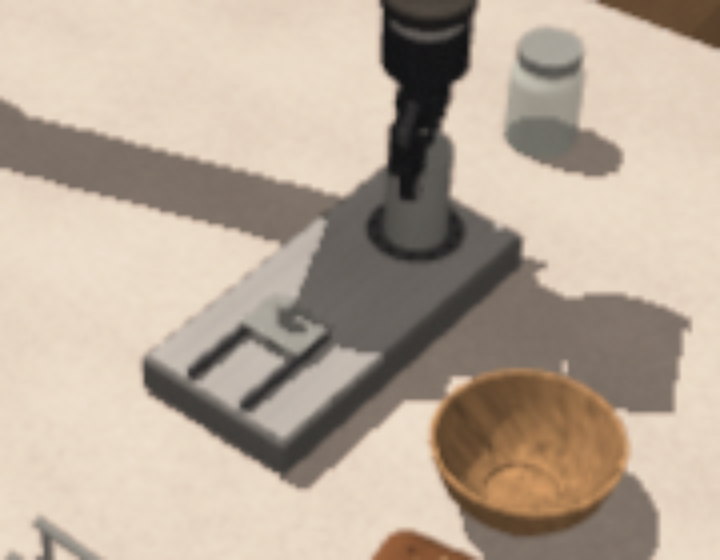

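```bash
python3 - <<'E'
from workcell import optics,r,command_gripper
from h import *
s=np.load("seat.npz"); t=s["tcp0"]
x=r.move_straight(t+[0,0,-.003],s["q"],speed=.01,max_force=6); st=r.read_state(); print(x,np.round(1e3*(st["eef_pos"]-t),2),st["contact_force"])
command_gripper(.085); st=r.read_state(); print(st["time_s"],st["grip_width"],st["contact_force"])
r.move_straight(t+[0,0,.14],speed=.12)
st=r.read_state();
for n in("wrist","scene","top"):
    im,d=optics.get_image(n); np.savez(f"{n}6.npz",im=im,d=d,p=st["eef_pos"],q=st["eef_rot"])
    if n=="scene": im=cv2.resize(im[110:250,200:380],None,fx=4,fy=4)
    cv2.imwrite(f"pics/{n}6.png",im[:,:,::-1])
print(r.read_state()["time_s"])
m=optics.camera_model("top");z=np.load("top6.npz");W=cloud(z['im'],z['d'],m['K'],m['R'],m['t'])
m=optics.camera_model("wrist");z=np.load("wrist6.npz");P=wcloud(z["d"],m);W2=Rn.from_quat(z["q"]).apply(P.reshape(-1,3))+z["p"]
q=W2[(abs(W2[:,0]-.55)<.05)&(abs(W2[:,1]-.2825)<.05)&(abs(W2[:,2]-.14)<.008)]
print(len(q),q.mean(0),q.min(0),q.max(0)); A=np.c_[q[:,:2]-[.55,.2825],np.ones(len(q))]; print(np.linalg.lstsq(A,q[:,2],rcond=None)[0])
E
```

```text
True [0.11 0.   1.15] [-0.70163367 -0.89757084  4.52121993]
12.7417 0.0850558348877313 [-0.00853563 -0.44082824  0.05624799]
14.2083
3471 [0.55102954 0.2826052  0.13952148] [0.52106326 0.2535557  0.13208638] [0.57870542 0.31103649 0.14184777]
[-0.00677303 -0.00338667  0.1395288 ]
```

View pics/scene6.png

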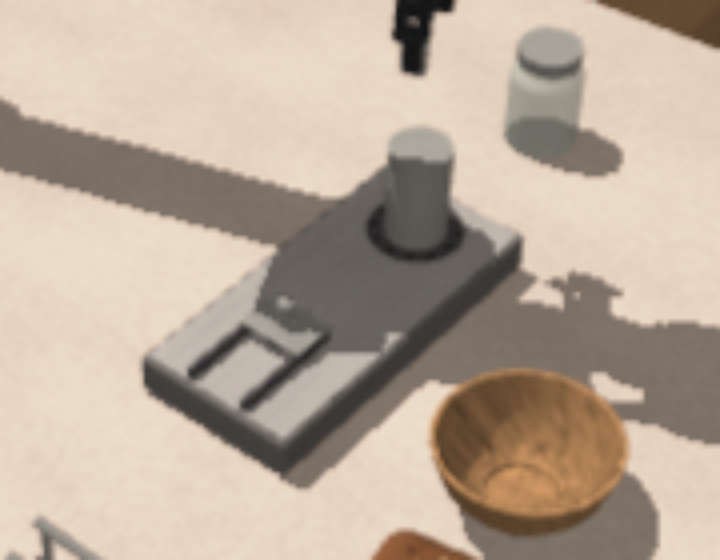

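View pics/wrist6.png

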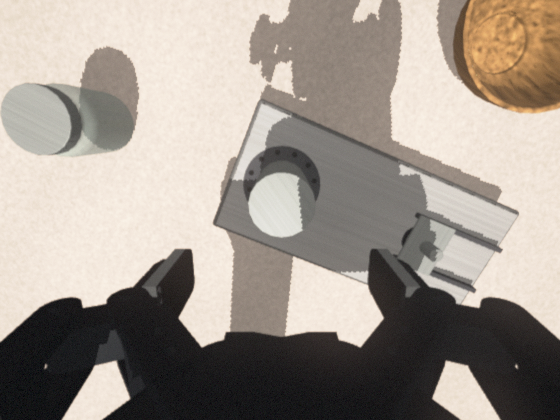

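Seated flat: bottom at z≈0.1395 with under 0.5° tilt. Now the catch.

```bash
cat >> h.py <<'E'
AZ=np.deg2rad(84.6); UY=np.array([np.cos(AZ),np.sin(AZ),0]); UX=np.array([np.sin(AZ),-np.cos(AZ),0])
C=np.array([.5500,.2825,0])-.11*UY
D=lambda x,y,z:C+UX*x+UY*y+np.array([0,0,z])
QD=tool(np.pi/2,AZ)[0]
E
python3 - <<'E'
from workcell import optics,r,command_gripper
from h import *
print(np.round(r.solve_ik(D(0,-.043,.2),QD),2),np.round(r.read_state()["joint_positions"],2))
print(D(0,-.07,0))
command_gripper(0,force=40)
r.move_straight(r.read_state()["eef_pos"]+[0,-.08,0],speed=.2)
r.reach(D(0,-.041,.17),QD)
print(r.move_straight(D(0,-.041,.094),QD,speed=.1,max_force=6))
st=r.read_state();print(st["time_s"],st["grip_width"],st["eef_pos"]-D(0,-.041,.094))
im,d=optics.get_image("wrist");cv2.imwrite("pics/w7.png",im[:,:,::-1])
im,d=optics.get_image("scene");im=cv2.resize(im[110:250,200:380],None,fx=4,fy=4);cv2.imwrite("pics/s7.png",im[:,:,::-1])
E
```

```text
[0.1  0.44 1.54 0.   1.17 0.19] [0.35 0.51 1.24 0.   1.38 1.62]
[0.5330605  0.10329885 0.        ]
False
17.6083 -0.00026110461022757405 [4.49187678e-04 8.36110724e-05 5.58737791e-04]
```

View pics/s7.png

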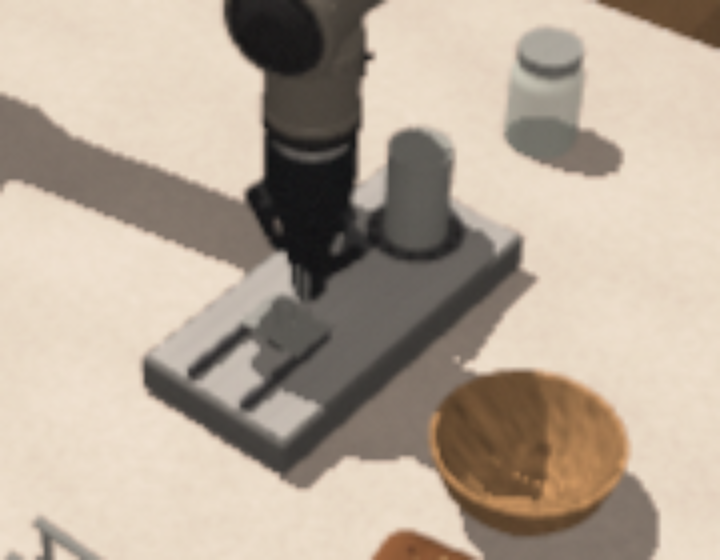

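View pics/w7.png

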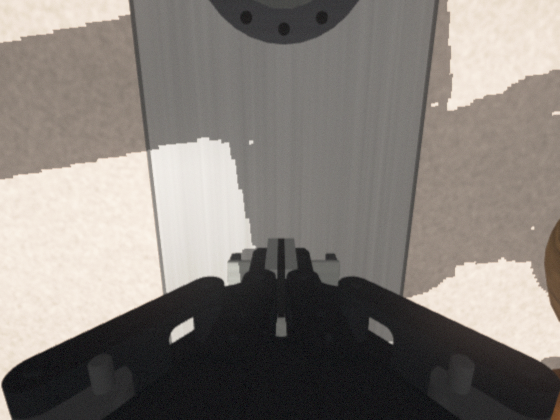

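Fingers are closed on the peg side of the knob and square to the dryer (its edges are symmetric about column ~283). Pushing.

```bash
python3 - <<'E'
from workcell import optics,r
from h import *
x=r.move_straight(D(0,-.115,.094),QD,speed=.05,max_force=14)
st=r.read_state();e=st["eef_pos"]-C;print(x,st["time_s"],"dryer xy",e@UX,e@UY,st["eef_pos"][2],st["contact_force"])
y=e@UY
r.move_straight(D(0,y+.012,.094),QD,speed=.08)
r.move_straight(D(0,y+.012,.16),QD,speed=.15)
r.reach(D(0,-.17,.2),QD)
st=r.read_state()
im,d=optics.get_image("wrist");cv2.imwrite("pics/w8.png",im[:,:,::-1]);np.savez("w8.npz",im=im,d=d,p=st["eef_pos"],q=st["eef_rot"])
print(r.read_state()["time_s"])
P=wcloud(d,optics.camera_model("wrist"));W=Rn.from_quat(st["eef_rot"]).apply(P.reshape(-1,3))+st["eef_pos"]-C
X=W@UX;Y=W@UY;k=(abs(X)<.03)&(Y>-.16)&(Y<-.05)&(W[:,2]>.078)&(W[:,2]<.095);print("knob",X[k].mean(),np.percentile(Y[k],[2,50,98]),k.sum())
pl=(abs(X)<.03)&(Y>-.16)&(Y<-.0)&(abs(W[:,2]-.0615)<.0025);print("plate",np.percentile(Y[pl],[2,98]),np.percentile(X[pl],[2,98]),pl.sum())
b=(abs(X)<.025)&(Y>-.095)&(Y<-.04)&(abs(W[:,2]-.056)<.004);print("button",X[b].mean(),Y[b].mean(),np.median(W[b,2]),b.sum())
E
```

```text
True 18.825 dryer xy 3.7479629234254086e-06 -0.10078000517127622 0.09404317419556582 [0.29617739 6.5160752  2.4869939 ]
20.2167
knob 0.00016512501297792065 [-0.12714317 -0.1202173  -0.11347688] 324
plate [-0.14194619 -0.09814577] [-0.02881317  0.02880993] 3442
button 0.00016647386234387926 -0.07050367525935783 0.055414656505874904 1051
```

View pics/w8.png

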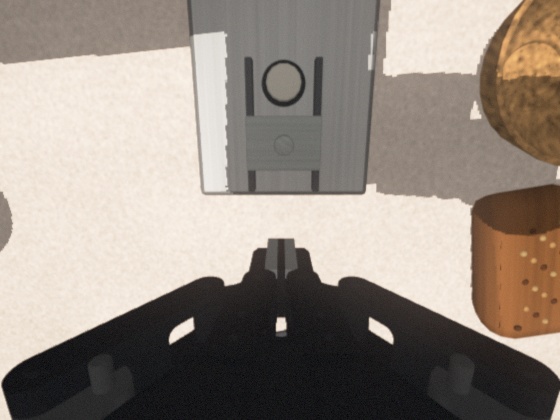

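The catch is at its stop (knob at dryer y ≈ −0.120) and the button is fully uncovered at image (284,83). Pressing it.

```bash
python3 - <<'E'
from workcell import optics,r
from h import *
r.move_straight(D(0,-.068,.16),QD,speed=.2)
r.move_straight(D(0,-.068,.090),QD,speed=.1,max_force=6)
x=r.move_straight(D(0,-.068,.064),QD,speed=.03,max_force=18)
st=r.read_state();print(x,st["time_s"],st["eef_pos"][2]-.025,st["contact_force"])
r.move_straight(D(0,-.068,.16),QD,speed=.12)
r.reach(D(0,-.17,.22),QD)
st=r.read_state()
im,d=optics.get_image("wrist");cv2.imwrite("pics/w9.png",im[:,:,::-1])
P=wcloud(d,optics.camera_model("wrist"));W=Rn.from_quat(st["eef_rot"]).apply(P.reshape(-1,3))+st["eef_pos"]-C
X=W@UX;Y=W@UY
k=(abs(X)<.03)&(Y>-.16)&(Y<-.05)&(W[:,2]>.078)&(W[:,2]<.095);print("knob",np.percentile(Y[k],[2,50,98]))
b=(np.hypot(X,Y+.07)<.010);print("button z",np.median(W[b,2]),"plate z",np.median(W[(abs(X)<.02)&(abs(Y+.105)<.004),2]),"top z",np.median(W[(abs(X-.05)<.015)&(abs(Y+.07)<.02),2]))
im,d=optics.get_image("scene");cv2.imwrite("pics/s9.png",im[:,:,::-1])
im,d=optics.get_image("top");cv2.imwrite("pics/t9.png",im[:,:,::-1])
m=optics.camera_model("top");W=cloud(im,d,m['K'],m['R'],m['t']).reshape(-1,3)
q=W[(np.hypot(W[:,0]-.55,W[:,1]-.2825)<.05)&(abs(W[:,2]-.14)<.012)];print("beaker top",len(q),q.mean(0))
print(r.read_state()["time_s"])
E
```

```text
True 22.3917 0.0478968900134888 [-2.13723078 -1.12072072  9.69726845]
knob [-0.12713971 -0.12040114 -0.11316403]
button z 0.04749543841047102 plate z 0.3365538634047441 top z 0.044519338469731495
beaker top 269 [0.5496723  0.28145106 0.14004417]
23.9667
```

View pics/s9.png

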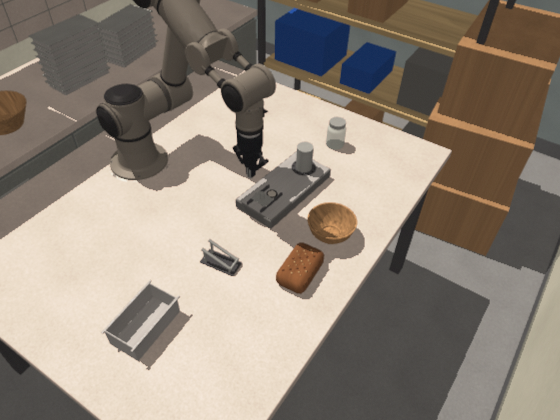

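View pics/w9.png

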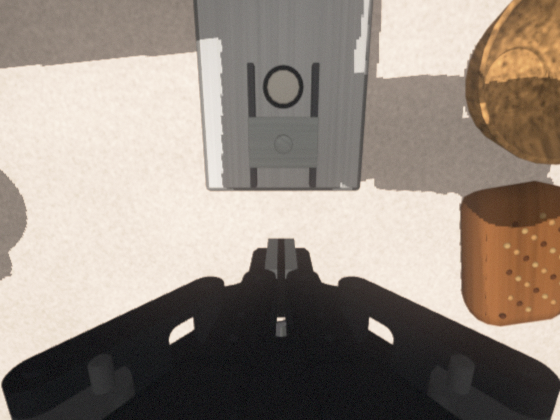

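The final views show the beaker upright on the peg at scene (305,157), and the loaf, tin, basket and jar where they started. The button's depth reads fully in.

```bash
python3 -c "
from workcell import r
r.finish_job(); print(r.read_state()['time_s'])"
```

```text
the job is handed in; nothing more can be done
the job is handed in; nothing more can be done
```

The job is done and handed in at about 24 s on the robot's clock. I gripped the beaker by its closed end and turned it mouth-down. I then lowered it over the peg until it met about 5 N, let go, pushed the catch to its stop and pressed the button in.

Last checks:
- **Beaker:** its bottom was at z ≈ 0.140 m and centred on the peg. After release it was tilted under 0.5°. Contact came 1.2 mm higher than I predicted, but the height after release matches a fully seated beaker.
- **Catch:** the knob was at dryer y ≈ −0.120 m, which is full travel, and the push ended against a hard stop.
- **Button:** it stopped the fingertips at z = 0.0479 m, and the camera then read 0.0475 m. Fully in is 0.048 m.
- **Bystanders:** the loaf, tin, basket and jar looked unmoved in the final scene picture. I judged this by eye and did not re-measure their positions.
- **Failed reading:** one depth reading, of the catch plate after the press, was useless (0.337 m, probably the gripper in view). I ignored it because the knob reading covers the catch.

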